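Put the charged cell into a microscope lamp's battery bay

ROBOT

A 6-joint arm with a two-finger parallel gripper is mounted at the origin on the work surface. World frame = base frame: x ahead of the robot, y to its left, z up, the work surface at z = 0. Lengths are in m, angles in degrees, forces in N, time in s.
With the tool pointing down it reaches from about 0.3 to 0.75 m from the base axis. Payload 8.5 kg.
Tool frame: the origin (TCP) lies at the very end of the fingers, on their centre line; the grasp point (between the pads) lies 19 mm behind it; z points along the fingers, y is the line along which they close (so a half turn about z gives the same grasp; the last joint's range is limited). The gripper opens to 85 mm and grips with 20 to 120 N. Pads are 22 mm wide; open, the fingers measure 114 mm over their backs; the gripper's body (76 mm by 85 mm) begins 54 mm behind the grasp point. The pads swing forward as they close: fully open they stand 13 mm farther back than shut.
Start: joints at [-80.174, 21.807, 74.336, -0, 83.858, -12.336], TCP at [0.207, -0.509, 0.231] pointing down, gripper open.
Joint ranges: [-178.18, 178.18], [-50.72, 133.34], [12.68, 142.11], [-81.47, 261.47], [9.98, 163.14], [-165.26, 165.26]. Speed limits (degrees/s): [136.94, 136.94, 180, 180, 180, 180].

INTERFACE

Orientations are given as a 3x3 rotation matrix whose columns are the frame's x, y, z axes.
In Python, from rig import env gives the robot as it stands.
- The arm moves only by the tool move_arm, never from a script. Its argument "plan" is a list of rows, each a list of 7 numbers: the turn, a rotation vector about the tool's x, y, z in degrees, then the shift along the tool's x, y, z in cm, then the gripper command: -1 is shut, 1 is fully open, values between are in proportion. In form: [[ax, ay, az, tx, ty, tz, jaw], ...]. A call has 1 to 5 rows; each row is the pose to reach, as a shift and turn from the pose commanded when the call began, along the tool's axes at that moment; what a row does not reach only later rows make up. A row lasts 1/10 s, in which the tool goes at most 50 mm and 8.59 degrees, less where a joint would pass 70% of its speed; a pose out of reach is approached as far as the arm can. A call with a gripper value outside its range is refused whole. The fingers move at their own pace and stop on an object; "squeeze" is the grip in N (left out, the last holds). Time passes only in rows, so rows that repeat a pose let the fingers close. It gives the time, the measured TCP pose, the force, the opening and the grip force at its end, in the units of the state.
- env.observe(): the state, without advancing time (a new reading comes with each control period).
- env.get_image(name): name is "scene" or "top" or "wrist"; returns a dict with "color" (420x560x3 uint8, red, green, blue), "fov_y" (degrees; the focal length in pixels is half the picture's height over the tangent of half this angle, whatever the lens; pixels are square), "cx", "cy" (the principal point, pixels), "distortion" ([k1, k2, p1, p2, k3] as OpenCV has them; the pictures are not rectified), "R" (3x3) and "t" (3): a world point X has camera coordinates R X + t. Camera axes: x right, y down, z forward; pixel columns grow to the right and rows downward; lengths in m; the calibration is good to about 2 mm. A picture is of the moment at which its call begins. There is no depth.
- env.close_job(): hands the job in; it is judged then, once.
Trained networks look in a picture, given as the dict that the camera call returned (one of the last four; its "shot" number tells which), for a name from the list of things; names that differ only in an ending like _2 or _b are one class to them, and where a whole thing is asked for, a point or a joint stands for the part that bears it (a point fixed in the world has none). Each returns a list of dicts, best first, with "conf" (0 to 1); they miss things now and then, are a little off and sometimes report something else, mostly with a low value. They report only what shows in the picture. A call takes as long as a camera call. They do not tell look-alikes from the thing itself.
- env.outline_of(target, picture): "mask" (420x560 bool, what is visible of it) and "bbox" ([centre column, centre row, width, height] in pixels, round what is visible of it).
- env.tip_of(target, picture): "pixel" ([column, row] in pixels: a listed point, or the origin of a listed thing).
The state is a dict: "time_s": time; "q": joint angles; "qvel": joint speeds; "joint_efforts": joint torques, N m; "position": TCP position; "tool_rot": TCP orientation; "ft_force": force on the tool from outside, world axes, zero at the start; "wrist_torque": the same for the moment, N m; "grip_width": finger opening in m; "gripper_force": force on a finger pad.
Only numpy, scipy, OpenCV 4.12 (cv2) and the standard library are available. Lean on these libraries where they do the work, as an engineer would, in place of code of your own. Each camera call takes 0.05 s, during which the arm holds its last target. There are 200 camera calls.

TASK

Take the charged cell out of the charging cradle and fit it in the open battery bay of the microscope lamp pack: flat end first, under the blue bridge and against the coil spring, then, with the spring held back, drop the button end in under the lip of the copper contact and bed the cell with a firm downward press of about 13 N on its ledges. Go by feel: never press on the spring with more than 20 N or on the ledges with more than 25 N. Leave the cell lying level on its ledges with its button on the contact, let go of it, and leave the cover, the objective and the slide box where they are.

Things in the scene. Friction and masses are not known exactly. Their poses are not given: they have to be found in the camera images.
- cell: rechargeable cylindrical cell, 32 mm diameter, 70 mm long, 100 to 180 g, green with a yellow band at the button (+) end. Origin on its axis at mid length; its x axis runs along the cell to the button. Body x -35 to +32, steel button 8 mm diameter, x 32 to 35. It starts lying level in the charging cradle, and may be rolled about its axis
- cell_button (a point): end of the cell's button: on the axis, x = +35 mm
- cell_flat (a point): centre of the cell's flat (-) end: on the axis, x = -35 mm
- charger: black charging cradle, fixed, base 130 x 78 x 6 mm; origin on the bench under the cell. Cell along its x, button to +x, axis 32 mm above the bench, on two 8 mm thick supports at x = -29 and 27.5 whose cheeks (47 mm wide outside) rise to 26 mm; between them (48 mm) the cell's sides are free down to the base plate. An 18 mm high bar at x 51 to 65
- bay: battery bay of the grey lamp pack, fixed, base plate 6 mm thick, x -73 to 107, 92 mm wide. Origin on the bench under the seated cell's middle; x from the spring to the copper contact. The seated cell: flat end x = -35, button x = +35, axis z = 32, on ledges 16 mm high (x -39 to -21, 18 to 37), between cheeks 36 mm apart; x -16 to 27 is open beside it for fingers
- bay_bridge (a point): middle of the underside of the blue bridge, at x = -33, z = 56 mm in the bay's frame. The bridge spans x -39 to -27, is 5 mm thick (top z = 61) and 50 mm wide; cheeks under it 36 mm apart, 61 mm high, with a flared mouth to x = -16 (52 mm high). Behind the spring a wall 44 mm high at x -73 to -61
- bay_spring (a point): where the face of the coil spring's slippery steel plate (17 mm diameter) nominally stands when free: x = -33.6, z = 32 mm in the bay's frame; the real one is up to 1.2 mm nearer or farther, and this point does not move. It yields to -x at 2 N per mm, 12 mm at most. It presses the seated cell with 0.4 to 5 N, whose friction can hold it up off the ledges until it is pressed down
- bay_contact (a point): point on the copper contact's near face that the button's end must touch: x = 35, z = 32 mm in the bay's frame. Contact 26 mm wide, top z = 40.5, with a 2 mm lip towards the spring (x 33 to 35, z 38 to 40.5) that the button goes under. Lamp block (from x = 57) 35 mm high, low knobs on top beyond x = 72; side cheeks to z = 34 at x 28 to 40. To drop past the lip, the spring plate must be held back to about x = -39.5 (9 to 15 N, differing each time)
- cover: black cover of the bay, loose, 96 x 50 x 9 mm, flat on the bench; origin centre of its underside. Bystander
- objective: steel microscope objective, loose, standing, 34 mm diameter, 46 mm high; origin centre of its underside. Bystander
- slidebox: blue box of slides with white lid, loose, 85 x 100 x 34 mm; origin centre of its underside. Bystander
- spring: the coil spring with its plate, as one part; a fixed reference that does not move, with origin and axes the same as bay
- ledges: the black ledges in the bay that the cell lies on, tops 16 mm above the bench; fixed, with origin and axes the same as bay
Not all that is in view belongs to the job. Several things look just like the bay: the one meant starts farthest from the robot's base.

How it is judged:
By the outcome, as a careful person would: the job done as asked, in the order asked, and still so for the second after the job is handed in, with the robot touching nothing.
It also fails if it takes over 72 s, if anything falls off the work surface, if the arm or the gripper's body presses on something with over 40 N, if the wrist force passes 120 N, or if a joint passes its speed limit or range.

## Working session

There is one attempt and no reset: what is moved stays moved. The work goes in short steps, Python scripts to look and compute and a tool call to move; the robot and the scene stay as the last step left them, time stands still between calls to the robot, and variables do not carry over. Pictures are saved under pics/ and viewed, at most 13 in all, crops included, and the job is handed in when it is done.

Besides the shell and the picture viewer there is one more tool, called as a command line: name --pt "numbers of a row" for each row, then --argument value for the rest. move_arm: Moves the arm, as the interface text tells. Its arguments: {"type":"object","properties":{"plan":{"type":"array"},"squeeze":{"type":"number"}},"required":["plan"]}

```bash
mkdir -p pics; ls; cat > h.py <<'E'
import numpy as np,cv2
from rig import env
def K(p):
    f=p["color"].shape[0]/2/np.tan(np.radians(p["fov_y"]/2))
    return np.array([[f,0,p["cx"]],[0,f,p["cy"]],[0,0,1.]])
def ray(p,uv):
    n=cv2.undistortPoints(np.array([[uv]],float),K(p),np.array(p["distortion"],float))[0,0]
    R=np.array(p["R"]);return -R.T@np.array(p["t"]),R.T@np.array([n[0],n[1],1])
def onz(p,uv,z):
    o,d=ray(p,uv);return o+d*(z-o[2])/d[2]
def proj(p,X):
    return cv2.projectPoints(np.array(X,float).reshape(-1,3),cv2.Rodrigues(np.array(p["R"],float))[0],np.array(p["t"],float),K(p),np.array(p["distortion"],float))[0].reshape(-1,2)
def save(p,n): cv2.imwrite("pics/"+n,cv2.cvtColor(p["color"],cv2.COLOR_RGB2BGR))
E
python3 - <<'E'
from h import *
Z=dict(cell=.032,cell_button=.032,cell_flat=.032,charger=0,bay=0,bay_bridge=.056,bay_spring=.032,bay_contact=.032,cover=0,objective=0,slidebox=0)
for c in ["scene","top"]:
    p=env.get_image(c);save(p,c+"0.png");o=-np.array(p["R"]).T@p["t"];print(c,o.round(3))
    for n in Z:
        print(n,[(np.round(r["conf"],2),np.round(r["pixel"],1).tolist(),onz(p,r["pixel"],Z[n]).round(4).tolist()[:2]) for r in env.tip_of(n,p) if r["conf"]>.2])
E
```

```text
pics
scene [0.93  0.619 0.675]
cell [(np.float64(0.89), [274.0, 270.4], [0.6249, 0.1785])]
cell_button [(np.float64(0.71), [261.0, 282.2], [0.6618, 0.1871])]
cell_flat [(np.float64(0.59), [284.4, 266.1], [0.6021, 0.182])]
charger [(np.float64(0.66), [277.4, 282.5], [0.6227, 0.1858])]
bay [(np.float64(0.86), [384.1, 240.7], [0.3679, 0.2348]), (np.float64(0.71), [193.2, 187.2], [0.6142, -0.1873]), (np.float64(0.61), [241.0, 139.5], [0.3971, -0.3007]), (np.float64(0.55), [323.2, 191.5], [0.3633, 0.0257]), (np.float64(0.53), [386.9, 343.2], [0.5489, 0.412])]
bay_bridge [(np.float64(0.75), [394.1, 215.6], [0.3423, 0.2284]), (np.float64(0.73), [199.5, 164.4], [0.5851, -0.1917]), (np.float64(0.28), [388.3, 340.8], [0.5755, 0.4276])]
bay_spring [(np.float64(0.62), [397.0, 220.7], [0.3269, 0.2283]), (np.float64(0.61), [199.3, 170.8], [0.5854, -0.1989])]
bay_contact [(np.float64(0.97), [234.3, 134.1], [0.4222, -0.2927]), (np.float64(0.96), [180.0, 184.8], [0.6507, -0.1773]), (np.float64(0.87), [377.4, 243.2], [0.411, 0.2495])]
cover [(np.float64(0.82), [323.8, 192.3], [0.3641, 0.0289])]
object
[... 637 characters left out ...]
(np.float64(0.71), [399.1, 179.2], [0.5801, -0.1908]), (np.float64(0.56), [462.1, 282.2], [0.3555, -0.312])]
bay_spring [(np.float64(0.9), [397.9, 177.9], [0.5887, -0.194]), (np.float64(0.86), [456.6, 283.6], [0.3528, -0.3087]), (np.float64(0.69), [209.4, 298.1], [0.3228, 0.2282]), (np.float64(0.35), [388.4, 154.2], [0.6444, -0.175])]
bay_contact [(np.float64(0.97), [452.6, 248.7], [0.4283, -0.3054]), (np.float64(0.87), [204.5, 261.4], [0.4025, 0.2409]), (np.float64(0.74), [388.7, 150.6], [0.6529, -0.176])]
cover [(np.float64(0.84), [305.4, 277.1], [0.3678, 0.0168])]
objective [(np.float64(0.5), [306.7, 142.6], [0.684, 0.0096])]
slidebox [(np.float64(0.66), [136.4, 202.4], [0.5422, 0.4087])]
```

View pics/top0.png

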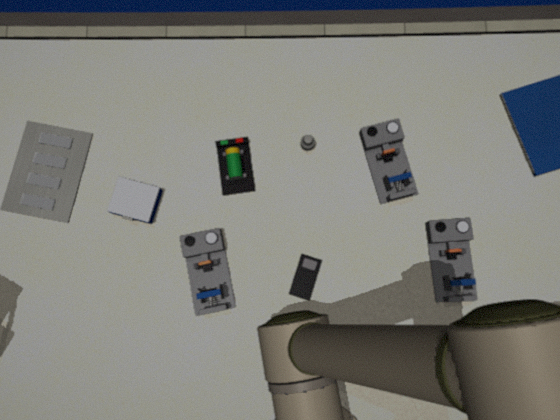

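View pics/scene0.png

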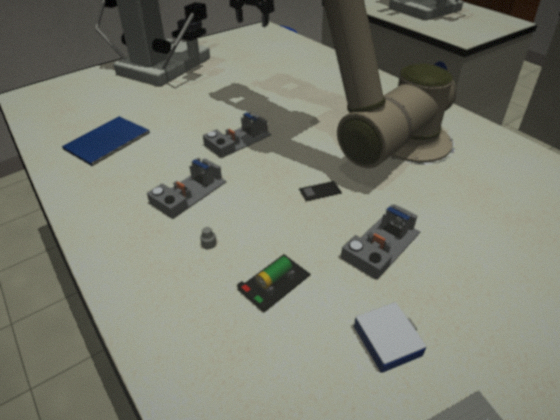

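```bash
python3 - <<'E'
from h import *
s=env.observe();print({k:np.round(s[k],4).tolist() for k in s})
p=env.get_image("wrist");print(p["fov_y"],p["R"],p["t"])
R=np.array(s["tool_rot"]);o=-np.array(p["R"]).T@p["t"];print("cam in tool",R.T@(o-s["position"]),"Rc",np.array(p["R"])@R)
E
```

```text
{'time_s': 1.2, 'q': [-80.1738, 21.8048, 74.3343, 0.0011, 83.858, -12.3359], 'qvel': [0.0177, 0.0711, -0.0008, 0.0618, 0.0046, 0.0464], 'joint_efforts': [0.0014, -44.8324, -23.1464, -0.0001, 0.0006, 0.0], 'position': [0.2075, -0.5094, 0.2313], 'tool_rot': [[0.9261, 0.3772, 0.0], [0.3772, -0.9261, -0.0], [0.0, 0.0001, -1.0]], 'ft_force': [-0.385, -0.1091, 1.0295], 'wrist_torque': [0.0325, -0.0019, -0.0246], 'gripper_force': 0.0, 'grip_width': 0.0854}
69.82326901142144 [[ 3.76396553e-01 -9.26458152e-01 -9.62494417e-04]
 [-8.93006884e-01 -3.63082404e-01  2.65913280e-01]
 [-2.46706991e-01 -9.92293281e-02 -9.63996473e-01]] [-0.54934427 -0.03456124  0.38023267]
cam in tool [ 0.06729625 -0.00021516 -0.1438557 ] Rc [[-8.94793779e-04  9.99999083e-01  1.01693312e-03]
 [-9.63994938e-01 -5.92154435e-04 -2.65919929e-01]
 [-2.65919083e-01 -1.21826187e-03  9.63994584e-01]]
```

The top view shows three lamp packs, and the target is the farthest one at px (393,165). The cell is in its cradle at (235,163). The scene view agrees, and the objective, cover and slide box are all off the path. I'll move over the target bay for a close wrist view.

move_arm --pt "0 0 1 4.2 -1.2 0.8 1" --pt "0 0 2 8.4 -2.4 1.6 1" --pt "0 0 3 12.6 -3.6 2.4 1" --pt "0 0 4 16.8 -4.8 3.2 1" --pt "0 0 5 21 -6 4 1"

```text
time_s: 1.75
position: [0.3805, -0.3734, 0.1912]
tool_rot: [[0.956, 0.294, 0.0], [0.294, -0.956, -0.0], [0.0, 0.0, -1.0]]
ft_force: [1.4, -1.2, 0.4]
grip_width: 0.0855
gripper_force: 0.0
```

```bash
python3 - <<'E'
from h import *
s=env.observe();R=np.array(s["tool_rot"]);print(s["time_s"],s["position"],R[:,0])
a=np.radians(11);t=np.array([.617,-.192,.13]);print("shift cm",100*R.T@(t-s["position"]),"yaw",np.degrees(np.arctan2(R[1,0],R[0,0])))
E
```

```text
1.75 [ 0.3805322  -0.37336333  0.19118033] [9.55747533e-01 2.94188081e-01 1.60120016e-04]
shift cm [ 27.93486505 -10.37974982   6.11810593] yaw 17.108857799368426
```

move_arm --pt "0 0 1 4 -1.5 0.8 1" --pt "0 0 2 8 -3 1.6 1" --pt "0 0 3 12 -4.5 2.4 1" --pt "0 0 4 16 -6 3.2 1" --pt "0 0 5 20 -7.5 4 1"

```text
time_s: 2.25
position: [0.5496, -0.2426, 0.1511]
tool_rot: [[0.978, 0.21, 0.0], [0.21, -0.978, -0.0], [0.0, 0.0, -1.0]]
ft_force: [-0.1, -1.3, -0.6]
grip_width: 0.0852
gripper_force: 0.0
```

move_arm --pt "0 0 1 4 -1 1 1" --pt "0 0 1 7.3 -2 2.1 1" --pt "0 0 1 7.3 -2 2.1 1" --pt "0 0 1 7.3 -2 2.1 1"

```text
time_s: 2.65
position: [0.6155, -0.2085, 0.1298]
tool_rot: [[0.981, 0.195, -0.001], [0.195, -0.981, 0.0], [-0.001, -0.0, -1.0]]
ft_force: [-0.5, -0.4, -0.6]
grip_width: 0.0852
gripper_force: 0.0
```

```bash
python3 - <<'E'
from h import *
s=env.observe();R=np.array(s["tool_rot"]);print(s["time_s"],s["position"],np.degrees(np.arctan2(R[1,0],R[0,0])),s["ft_force"])
p=env.get_image("wrist");save(p,"w1.png")
for n,z in dict(bay=0,bay_bridge=.056,bay_spring=.032,bay_contact=.032).items():
    print(n,[(np.round(r["conf"],2),np.round(r["pixel"],1).tolist(),onz(p,r["pixel"],z).round(4).tolist()[:2]) for r in env.tip_of(n,p) if r["conf"]>.2])
E
```

```text
2.65 [ 0.61553258 -0.20854285  0.12980276] 11.229310103037207 [-0.49696487 -0.35291789 -0.57456999]
bay [(np.float64(0.95), [248.5, 190.7], [0.6163, -0.1835])]
bay_bridge [(np.float64(0.74), [244.4, 244.0], [0.5872, -0.19])]
bay_spring [(np.float64(0.73), [247.9, 239.4], [0.5815, -0.1917])]
bay_contact [(np.float64(0.68), [237.6, 157.2], [0.6492, -0.1716])]
```

View pics/w1.png

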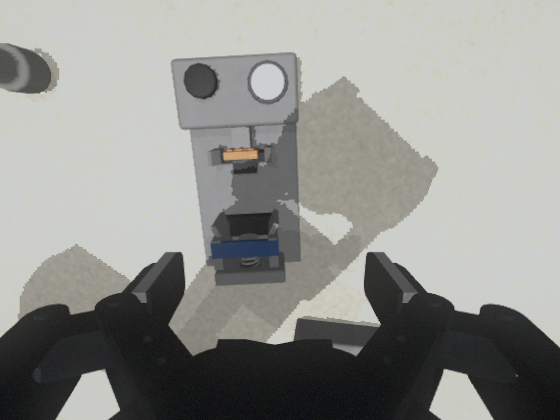

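The wrist view shows the bay: blue bridge at row ~248 and columns 211–281, copper contact at (240,155), lamp block above them and objective at top left. I'll refine the bay pose by fitting the bridge and contact geometry.

```bash
cat > bayfit.py <<'E'
from h import *
from scipy.optimize import minimize
def box(x0,x1,y0,y1,z0,z1): return np.array([[x,y,z] for x in(x0,x1) for y in(y0,y1) for z in(z0,z1)])/1000
def place(P,q):
    c,s=np.cos(q[2]),np.sin(q[2]);return P@np.array([[c,s,0],[-s,c,0],[0,0,1]])+[q[0],q[1],0]
def ren(p,P,S=8):
    u=proj(p,P);m=np.zeros((420,560),np.uint8)
    h=cv2.convexHull(((u)*16).round().astype(np.int32)); cv2.fillConvexPoly(m,h,255,cv2.LINE_AA,4);return m/255.
def big(m):
    n,l,st,_=cv2.connectedComponentsWithStats(m.astype(np.uint8));i=1+np.argmax(st[1:,4]);return l==i
def fit(p,q0,roi):
    c=p["color"].astype(int);r,g,b=c[...,0],c[...,1],c[...,2];M=np.zeros((420,560),bool);M[roi[1]:roi[3],roi[0]:roi[2]]=1
    blue=big((b>r+35)&(b>g+20)&M);cop=big((r>b+50)&(r>g+20)&M)
    br=box(-39,-27,-25,25,56,61)
    cp=lambda m:np.array([np.nonzero(m)[1].mean()])
    uc=np.nonzero(cop)
    cu=np.array([(uc[1].min()+uc[1].max())/2,(uc[0].min()+uc[0].max())/2])
    def cost(v):
        q=[v[0]/100,v[1]/100,v[2]/10]
        a=ren(p,place(br,q)); e=np.abs(a-blue).sum()/blue.sum()
        w=proj(p,place(np.array([[.035,0,.0395]]),q))[0]
        d=w-cu; return e+0.1*d[0]**2
    best=minimize(cost,[q0[0]*100,q0[1]*100,q0[2]*10],method="Nelder-Mead",options=dict(initial_simplex=[[q0[0]*100+i,q0[1]*100+j,q0[2]*10+k] for i,j,k in((0,0,0),(.6,0,0),(0,.6,0),(0,0,.6))],maxiter=600,xatol=1e-4,fatol=1e-5))
    v=best.x;q=np.array([v[0]/100,v[1]/100,v[2]/10])
    print("cost",best.fun,"q",q[:2].round(4),np.degrees(q[2]).round(2),"copper px",cu,(uc[1].min(),uc[1].max(),uc[0].min(),uc[0].max()),"pred copper top x33-36",proj(p,place(box(33,36,-13,13,40.5,40.5),q))[::2].round(1).tolist())
    return q
E
python3 - <<'E'
from bayfit import *
p=env.get_image("wrist")
q=fit(p,[.617,-.187,np.radians(12)],(150,30,330,300))
print("lamp block pred",proj(p,place(box(57,107,-46,46,35,35),q))[::2].round(1).tolist())
print("base corners pred",proj(p,place(box(-73,107,-46,46,6,6),q))[::2].round(1).tolist())
v=p["color"].copy()
for P in(box(57,107,-46,46,35,35)[::2],box(-39,-27,-25,25,61,61)[::2],box(33,35,-13,13,40.5,40.5)[::2],box(-73,-61,-25,25,44,44)[::2],box(-73,107,-46,46,6,6)[::2]):
    h=cv2.convexHull(proj(p,place(P,q)).round().astype(np.int32));cv2.polylines(v,[h],1,(255,0,255),1)
cv2.imwrite("pics/w2.png",cv2.resize(cv2.cvtColor(v,cv2.COLOR_RGB2BGR)[30:300,150:330],None,fx=2.2,fy=2.2))
E
```

```text
cost 0.24117030974529083 q [ 0.6167 -0.1827] 14.77 copper px [238.  152.5] (np.int64(221), np.int64(255), np.int64(147), np.int64(158)) pred copper top x33-36 [[254.8, 157.8], [221.4, 159.9], [254.5, 153.8], [221.0, 156.0]]
lamp block pred [[295.5, 122.7], [176.6, 130.7], [292.3, 51.1], [166.1, 60.0]]
base corners pred [[299.6, 260.5], [205.9, 266.1], [290.3, 59.2], [178.3, 67.1]]
```

View pics/w2.png

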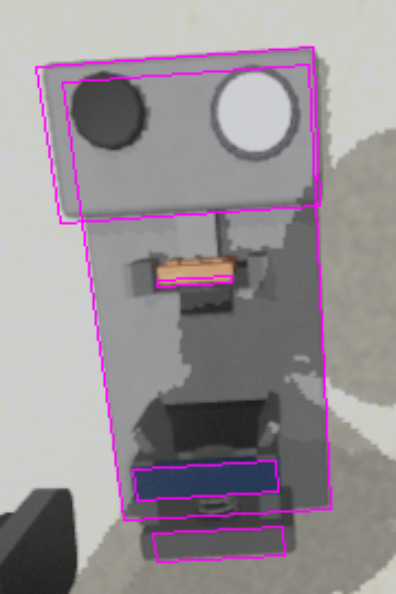

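The overlay shows the fit sits about 1–2 px off at the lamp block, with the yaw slightly too high. I'll refine it with an edge-distance fit over all the model lines.

```bash
cat > edgefit.py <<'E'
from bayfit import *
from scipy.optimize import least_squares
L=[((57,-40,35),(57,40,35)),((57,-46,35),(57,46,35)),((107,-40,35),(107,40,35)),((60,-46,35),(104,-46,35)),((60,46,35),(104,46,35)),
((-39,-25,61),(-39,25,61)),((-27,-25,61),(-27,25,61)),((-27,-25,61),(-39,-25,61)),((-27,25,61),(-39,25,61)),
((33,-13,40.5),(33,13,40.5)),((-68,46,6),(50,46,6)),((-68,-46,6),(50,-46,6)),((-73,-20,44),(-73,20,44)),((-61,-20,44),(-61,20,44))]
S=np.concatenate([np.linspace(a,b,30) for a,b in L])/1000
def efit(p,q0):
    g=cv2.GaussianBlur(p["color"],(0,0),.8)
    e=np.max([cv2.Canny(g[...,i],25,60) for i in range(3)],0)
    D=cv2.distanceTransform(255-e,cv2.DIST_L2,5)
    def f(v,full=False):
        u=proj(p,place(S,[v[0]/100,v[1]/100,v[2]/10])).astype(np.float32)
        return cv2.remap(D,u[:,0].copy()[None],u[:,1].copy()[None],cv2.INTER_LINEAR)[0].astype(float)
    best=None
    for dx in(-.3,0,.3):
        for dy in(-.3,0,.3):
            for dt in(-.3,0,.3):
                r=least_squares(f,[q0[0]*100+dx,q0[1]*100+dy,q0[2]*10+dt],loss="soft_l1",f_scale=.7,diff_step=1e-4)
                if best is None or r.cost<best.cost: best=r
    v=best.x;q=np.array([v[0]/100,v[1]/100,v[2]/10]);print("edge cost",best.cost,q[:2].round(4),np.degrees(q[2]).round(2),"per line",f(v).reshape(-1,30).mean(1).round(1))
    return q
E
python3 - <<'E'
from edgefit import *
p=env.get_image("wrist");q=efit(p,[.6167,-.1827,np.radians(14)])
v=p["color"].copy();u=proj(p,place(S,q)).round().astype(int);v[u[:,1],u[:,0]]=(255,0,255)
cv2.imwrite("pics/w3.png",cv2.resize(cv2.cvtColor(v,cv2.COLOR_RGB2BGR)[30:300,150:330],None,fx=2.2,fy=2.2,interpolation=0))
p=env.get_image("top");efit(p,q)
E
```

```text
edge cost 62.42545390296997 [ 0.6173 -0.183 ] 14.11 per line [0.5 0.5 0.3 0.4 0.2 0.6 0.3 1.  1.2 0.3 0.3 0.3 0.5 0.3]
edge cost 547.1749767340259 [ 0.6405 -0.1733] -24.21 per line [1.5 1.6 5.1 0.7 5.2 2.4 0.6 0.2 2.2 0.8 4.2 4.5 1.5 2. ]
```

View pics/w3.png

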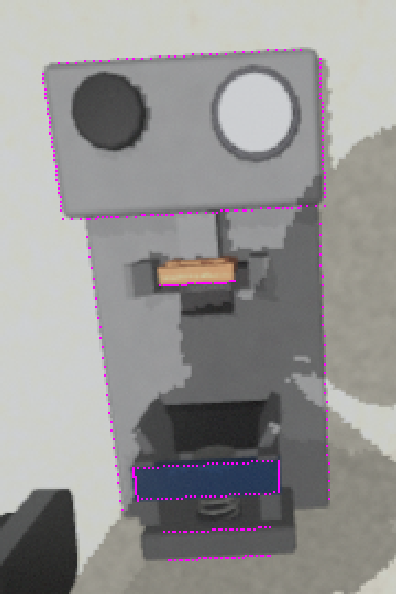

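The overlay is now tight to within 1 px: bay at (0.6173, -0.1830), yaw 14.1°. Next I'll view the cell from the same kind of pose.

move_arm --pt "0 0 0.2 0.9 -4 0 1" --pt "0 0 0.4 1.8 -8 0 1" --pt "0 0 0.6 2.7 -12.2 0 1" --pt "0 0 0.8 3.6 -16.4 0 1" --pt "0 0 1 4.5 -20.6 0 1"

```text
time_s: 3.55
position: [0.6195, 0.0033, 0.1306]
tool_rot: [[0.984, 0.176, 0.0], [0.176, -0.984, -0.0], [0.0, 0.0, -1.0]]
ft_force: [0.8, 0.7, 0.0]
grip_width: 0.0851
gripper_force: 0.0
```

move_arm --pt "0 0 0 1 -4.3 0 1" --pt "0 0 0 2 -8.6 0 1" --pt "0 0 0 3 -13 0 1" --pt "0 0 0 4 -17.1 0 1" --pt "0 0 0 4 -17.1 0 1"

```text
time_s: 4.05
position: [0.6283, 0.182, 0.1304]
tool_rot: [[0.983, 0.181, 0.0], [0.181, -0.983, 0.001], [0.001, -0.001, -1.0]]
ft_force: [-0.3, -1.0, 0.4]
grip_width: 0.0854
gripper_force: 0.0
```

```bash
cat > cellfit.py <<'E'
from edgefit import *
def cyl(x0,x1,r,n=48):
    a=np.linspace(0,2*np.pi,n);return np.array([[x,r*np.cos(t),32+r*np.sin(t)] for x in(x0,x1) for t in a])/1000
def cfit(p,q0,show=None):
    c=p["color"].astype(int);r,g,b=c[...,0],c[...,1],c[...,2]
    u0=proj(p,[[q0[0],q0[1],.032]])[0].astype(int);M=np.zeros((420,560),bool);M[max(0,u0[1]-80):u0[1]+80,max(0,u0[0]-80):u0[0]+80]=1
    m=big((g>b+30)&(g>r-60)&(g>50)&M)
    P=cyl(-35,32,16)
    f=lambda v:np.abs(ren(p,place(P,[v[0]/100,v[1]/100,v[2]/10]))-m).sum()/m.sum()
    s=[q0[0]*100,q0[1]*100,q0[2]*10]
    for k in range(3):
        o=minimize(f,s,method="Nelder-Mead",options=dict(initial_simplex=[[s[0]+i,s[1]+j,s[2]+k] for i,j,k in((0,0,0),(.5,0,0),(0,.5,0),(0,0,.5))],xatol=1e-4,fatol=1e-5));s=list(o.x)
    q=np.array([s[0]/100,s[1]/100,s[2]/10]);print("cell cost",o.fun,q[:2].round(4),np.degrees(q[2]).round(2))
    if show:
        v=p["color"].copy()
        cs,_=cv2.findContours(m.astype(np.uint8),0,1);cv2.drawContours(v,cs,-1,(255,255,255),1)
        u=proj(p,place(np.concatenate([P,cyl(32,35,4)]),q)).round().astype(int);v[u[:,1],u[:,0]]=(255,0,255)
        cv2.imwrite("pics/"+show,cv2.resize(cv2.cvtColor(v,cv2.COLOR_RGB2BGR)[max(0,u0[1]-90):u0[1]+90,max(0,u0[0]-90):u0[0]+90],None,fx=3,fy=3,interpolation=0))
    return q
E
python3 - <<'E'
from cellfit import *
s=env.observe();R=np.array(s["tool_rot"]);print(s["time_s"],s["position"],np.degrees(np.arctan2(R[1,0],R[0,0])),R[2])
p=env.get_image("wrist")
for n,z in dict(cell=.032,cell_button=.032,cell_flat=.032,charger=0).items():
    print(n,[(np.round(r["conf"],2),np.round(r["pixel"],1).tolist(),onz(p,r["pixel"],z).round(4).tolist()[:2]) for r in env.tip_of(n,p) if r["conf"]>.2])
q=cfit(p,[.626,.177,np.radians(10)],"c1.png")
d=R.T@(np.array([*q[:2],.032])-s["position"]);print("cell rel tool cm",100*d)
E
```

```text
4.05 [0.62834308 0.18197751 0.13038441] 10.454578091828994 [ 6.91050812e-04 -1.02560724e-03 -9.99999235e-01]
cell [(np.float64(0.59), [275.9, 204.3], [0.6297, 0.1813])]
cell_button [(np.float64(0.59), [284.9, 162.9], [0.6649, 0.1805])]
cell_flat [(np.float64(0.97), [275.8, 245.2], [0.5935, 0.1747])]
charger []
cell cost 0.1447597695045922 [0.6279 0.1795] 7.39
cell rel tool cm [-0.09312462  0.24721046  9.83813111]
```

View pics/c1.png

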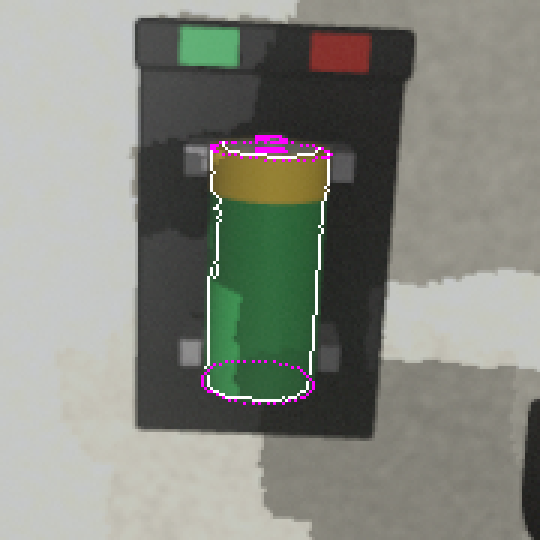

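The cell fit matches the picture, with magenta on the flat and button ends: cell at (0.628, 0.1795), yaw ~7.4°. I'll descend and grip at cell x ≈ +5 mm.

move_arm --pt "0 0 1 0.2 0.1 3 1" --pt "0 0 2 0.4 0.27 6.5 1" --pt "0 0 3 0.4 0.27 9.5 1" --pt "0 0 3 0.4 0.27 11.7 1" --pt "0 0 3 0.4 0.27 11.7 1" --squeeze 80

```text
time_s: 4.8
position: [0.6318, 0.1737, 0.0104]
tool_rot: [[0.992, 0.123, -0.006], [0.123, -0.992, -0.001], [-0.006, -0.0, -1.0]]
ft_force: [0.0, -0.0, 0.2]
grip_width: 0.0858
gripper_force: 0.0
```

move_arm --pt "0 0 0 0 0 0 0" --pt "0 0 0 0 0 0 -0.5" --pt "0 0 0 0 0 0 -1" --pt "0 0 0 0 0 0 -1" --pt "0 0 0 0 0 0 -1"

```text
time_s: 5.3
position: [0.634, 0.1767, 0.0151]
tool_rot: [[0.992, 0.125, 0.003], [0.125, -0.992, 0.002], [0.003, -0.002, -1.0]]
ft_force: [-1.3, 5.5, 5.8]
grip_width: 0.0301
gripper_force: 78.6
```

```bash
python3 - <<'E'
from h import *
s=env.observe();print({k:np.round(s[k],4).tolist() for k in ("position","ft_force","wrist_torque","grip_width","gripper_force","time_s")})
E
```

```text
{'position': [0.634, 0.1767, 0.0151], 'ft_force': [-1.3065, 5.5327, 5.8027], 'wrist_torque': [0.9646, 0.1227, -0.0103], 'grip_width': 0.0301, 'gripper_force': 78.5968, 'time_s': 5.3}
```

move_arm --pt "0 0 0 0 0 -1 -1" --pt "0 0 0 0 0 -3 -1" --pt "0 0 0 0 0 -6.5 -1" --pt "0 0 0 0 0 -10 -1" --pt "0 0 0 0 0 -10 -1"

```text
time_s: 5.8
position: [0.6355, 0.1754, 0.1195]
tool_rot: [[0.992, 0.125, 0.01], [0.125, -0.992, 0.001], [0.01, 0.001, -1.0]]
ft_force: [0.6, -0.2, 0.2]
grip_width: 0.0296
gripper_force: 79.1
```

```bash
python3 - <<'E'
from h import *
for _ in range(2):
    s=env.observe();p=env.get_image("wrist")
    print({k:np.round(s[k],4).tolist() for k in ("position","tool_rot","ft_force","wrist_torque","grip_width","gripper_force","time_s")})
v=p["color"];cv2.imwrite("pics/g1.png",cv2.resize(cv2.cvtColor(v,cv2.COLOR_RGB2BGR)[110:420,130:430],None,fx=1.9,fy=1.9))
for n in ("cell_button","cell_flat","cell"): print(n,[(np.round(r["conf"],2),np.round(r["pixel"],1).tolist()) for r in env.tip_of(n,p)][:2])
E
```

```text
{'position': [0.6355, 0.1754, 0.1195], 'tool_rot': [[0.9921, 0.1247, 0.0101], [0.1247, -0.9922, 0.0006], [0.0101, 0.0006, -0.9999]], 'ft_force': [0.5869, -0.1836, 0.167], 'wrist_torque': [0.0013, -0.0406, -0.0116], 'grip_width': 0.0296, 'gripper_force': 79.0671, 'time_s': 5.8}
{'position': [0.6343, 0.1752, 0.1165], 'tool_rot': [[0.9922, 0.1247, 0.0056], [0.1247, -0.9922, 0.0002], [0.0056, 0.0005, -1.0]], 'ft_force': [1.0156, 0.7225, -1.0784], 'wrist_torque': [-0.0181, -0.0467, 0.0319], 'grip_width': 0.0302, 'gripper_force': 79.0668, 'time_s': 5.85}
cell_button [(np.float64(0.71), [278.2, 211.5])]
cell_flat [(np.float64(0.97), [273.8, 344.2])]
cell [(np.float64(0.78), [272.4, 281.9])]
```

View pics/g1.png

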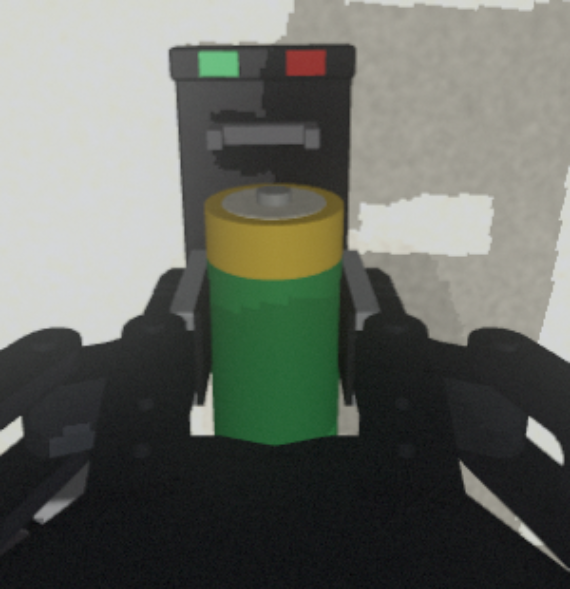

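The cell is held well: button at about px (274,212), pads on both sides near mid length. I'll fit its pose in the tool frame.

```bash
python3 - <<'E'
from bayfit import *
s=env.observe();p=env.get_image("wrist");Rt=np.array(s["tool_rot"]);t=np.array(s["position"])
# camera-in-tool is constant: use current
c=p["color"].astype(int);r,g,b=c[...,0],c[...,1],c[...,2]
sat=(np.max(c,2)-np.min(c,2))
col=(g>b+30)&(g>40)
M=np.zeros((420,560),bool);M[195:330,225:325]=1
m=big(col&M)
m=cv2.morphologyEx(m.astype(np.uint8),cv2.MORPH_CLOSE,np.ones((3,3)))
cs,_=cv2.findContours(m,0,1);k=np.zeros_like(m);cv2.drawContours(k,cs,-1,1,-1);m=k.astype(float)
a=np.linspace(0,2*np.pi,60)
def body(x0,x1,R): return np.array([[x,R*np.cos(w),R*np.sin(w)] for x in(x0,x1) for w in a])/1000
P=body(-35,32,16);B=np.array([[.035,0,0]])
def X(P,v): # tool frame: x,y,z mm, pitch,yaw deg ; cell frame mapped to tool axes
    Rm=cv2.Rodrigues(np.radians([0,v[3],0.]))[0]@cv2.Rodrigues(np.radians([0,0,v[4]*1.]))[0]
    return (P@Rm.T+np.array(v[:3])/1000)@Rt.T+t
def f(v):
    e=np.abs(ren(p,X(P,v))-m);return e[195:330,225:325].sum()/m.sum()+.0005*v[3]**2*0
best=None
for z in(-22,-17):
    v=np.array([-5,0,z,0,0.])
    for _ in range(4):
        o=minimize(f,v,method="Nelder-Mead",options=dict(initial_simplex=np.vstack([v]+[v+d for d in np.diag([4,3,4,5,4.])]),maxiter=800,xatol=1e-3,fatol=1e-6));v=o.x
    print(o.fun,v.round(2),"button px",proj(p,X(B,v)).round(1))
E
```

```text
0.08440787041043513 [-14.06  -0.16 -11.82  -9.82  -0.05] button px [[274.4 222.6]]
0.12313840876727848 [ -6.51  -0.22 -11.96   0.74  -0.2 ] button px [[274.1 210.4]]
```

```bash
cat > path.py <<'E'
import numpy as np
obs={"bridge":(-39,-27,56,61),"ledgeA":(-39,-21,0,16),"ledgeB":(18,37,0,16),"contact":(35,40,0,40.5),"lip":(33,35,38,40.5),"lamp":(57,107,0,35),"wall":(-73,-61,0,44)}
def outline(poly,n=25): return np.concatenate([np.linspace(poly[i],poly[(i+1)%len(poly)],n) for i in range(len(poly))])
cell=outline(np.array([(-35,-16),(32,-16),(32,-4),(35,-4),(35,4),(32,4),(32,16),(-35,16.)]))
def grip(gx): # body box rel. cell, tool up = +z ; pads centre at cell x=gx ; z offset 2
    return outline(np.array([(gx-43,54),(gx+43,54),(gx+43,120),(gx-43,120.)])),outline(np.array([(gx-11,-19),(gx+11,-19),(gx+11,20),(gx-11,20.)]))
def clear(P,r):
    dx=np.maximum(np.maximum(r[0]-P[:,0],P[:,0]-r[1]),0);dz=np.maximum(np.maximum(r[2]-P[:,1],P[:,1]-r[3]),0)
    ins=(dx==0)&(dz==0);d=np.hypot(dx,dz);
    pen=np.minimum(np.minimum(P[:,0]-r[0],r[1]-P[:,0]),np.minimum(P[:,1]-r[2],r[3]-P[:,1]))
    return -pen[ins].max() if ins.any() else d.min()
def pose(P,x,z,th): # cell centre
    c,s=np.cos(np.radians(th)),np.sin(np.radians(th));return np.c_[x+c*P[:,0]-s*P[:,1],z+s*P[:,0]+c*P[:,1]]
def report(x,z,th):
    C=pose(cell,x,z,th);o={k:clear(C,r) for k,r in obs.items()}
    f=C[(C[:,1]>23.5)&(C[:,1]<40.5)];spring=-33.6-f[:,0].min() if len(f) else 0
    b=min(clear(pose(grip(5)[0],x,z,th),obs[k]) for k in("bridge","wall","lamp"))
    return o,spring,b
def show(W,n=4):
    for i in range(len(W)-1):
        for t in np.linspace(0,1,n,endpoint=False) if i<len(W)-2 else np.linspace(0,1,n+1):
            w=(1-t)*np.array(W[i])+t*np.array(W[i+1]);o,s,b=report(*w);k=sorted(o,key=o.get)[:2]
            print(w.round(1),"spring %.1f body %.0f "%(s,b),[(j,round(o[j],1)) for j in k])
E
cat > plan.py <<'E'
from path import *
# for each theta find feasible x,z ranges with clearance>=1 and spring<=6.2
for th in (35,30,26,22,18,14,10,7,4,2,0):
    best=[]
    for x in np.arange(-8,20,.5):
        for z in np.arange(32.5,75,.5):
            o,s,b=report(x,z,th);c=min(o.values())
            if c>=.8 and s<7.5: best.append((x,z,round(c,1),round(s,1)))
    best=np.array(best);
    if len(best):
        # lowest-spring and best-clearance
        lo=best[best[:,1]==best[:,1].min()][0];mx=best[np.argmax(best[:,2]-.15*np.maximum(best[:,3],0)-.03*best[:,1])]
        mn=best[np.argmin(best[:,3]+.05*best[:,1])]
        print(th,"lowest",lo,"clr",mx,"n",len(best))
    else: print(th,"none")
E
python3 plan.py; python3 - <<'E'
from path import *
show([(13,62,30),(1,54,30),(-3,46,18),(-5.,41,10),(-5.5,38,5),(-5.5,35,1.5),(-5,32.5,0)])
E
python3 - <<'E'
from h import *
s=env.observe();p=env.get_image("wrist");Rt=np.array(s["tool_rot"]);t=np.array(s["position"]);print(t,Rt[:,2],s["ft_force"])
for v in((-5.7,0,-17),(-6.5,0,-17),(-5,0,-17),(-5.7,0,-19)):print(v,proj(p,(np.array(v)/1000+[.035,0,0])@Rt.T+t))
E
```

```text
35 lowest [ 5.5 41.   0.9 -1.3] clr [19.5 74.5 10.8  0. ] n 1759
30 lowest [ 4.5 43.5  0.9  0.2] clr [19.5 74.5 12.   0. ] n 1537
26 lowest [ 4.5 45.5  1.  -2. ] clr [19.5 74.5 12.7  0. ] n 1415
22 lowest [-5.5 45.   1.1  7.3] clr [19.5 74.5 13.2  0. ] n 1322
18 lowest [-5.  43.   1.   7.2] clr [19.5 74.5 13.4  0. ] n 1129
14 lowest [-5.  41.   1.   7.3] clr [19.5 74.5 13.4  0. ] n 1195
10 lowest [-5.  39.   1.2  7. ] clr [19.5 74.  13.1  0. ] n 1257
7 lowest [-5.5 37.   0.9  7.5] clr [19.5 74.  12.8  0. ] n 1212
4 lowest [-5.5 35.5  1.1  7.3] clr [19.5 73.5 12.3  0. ] n 1172
2 lowest [-5.5 34.   0.9  7.1] clr [19.5 72.  11.9  0. ] n 1145
0 lowest [-6.  33.   1.   7.4] clr [19.5 68.  11.5  0. ] n 1138
[13. 62. 30.] spring -19.0 body 30  [('bridge', np.float64(1.7)), ('lip', np.float64(12.6))]
[10. 60. 30.] spring -14.6 body 29  [('bridge', np.float64(-0.4)), ('lip', np.float64(12.4))]
[ 7. 58. 30.] spring -11.0 body 28  [('bridge', np.float64(0.2)), ('ledgeA', np.float64(12.1))]
[ 4. 56. 30.] spring -6.6 body 28  [('bridge', np.float64(-0.1)), ('ledgeA', np.float64(9.1))]
[ 1. 54. 30
[... 1556 characters left out ...]
.float64(3.6))]
[-5.4 34.4  1.1] spring 6.9 body 27  [('ledgeA', np.float64(1.7)), ('ledgeB', np.float64(2.8))]
[-5.2 33.8  0.8] spring 6.7 body 26  [('ledgeA', np.float64(1.3)), ('ledgeB', np.float64(2.1))]
[-5.1 33.1  0.4] spring 6.6 body 26  [('ledgeA', np.float64(0.9)), ('ledgeB', np.float64(1.3))]
[-5.  32.5  0. ] spring 6.4 body 26  [('ledgeA', np.float64(0.5)), ('ledgeB', np.float64(0.5))]
[0.63278729 0.1751142  0.11208232] [-2.39966551e-03 -2.99553031e-04 -9.99997076e-01] [-0.11264758  0.3566004  -1.15597243]
(-5.7, 0, -17) [[275.01092144 211.54376267]]
(-6.5, 0, -17) [[275.01098439 213.28348253]]
(-5, 0, -17) [[275.01086665 210.01691973]]
(-5.7, 0, -19) [[275.0193689  212.86549045]]
```

```bash
python3 - <<'E'
from path import *
for th,xs in((28,(20,16,12,8,4,2,0)),(24,(4,2,0,-1,-2)),(20,(1,0,-1,-2,-3)),(16,(-2,-3,-4)),(12,(-3,-4,-4.5)),(8,(-4,-4.5,-5))):
    for x in xs:
        b=max(((min(report(x,z,th)[0].values()),z) for z in np.arange(34,75,.5)));o,s,bd=report(x,b[1],th)
        print(th,x,"z",b[1],"clr %.1f spring %.1f body %.0f"%(b[0],s,bd))
    
print()
show([(22,70,28),(16,55,28),(4,49,28),(0,48,24),(-2.5,45,17),(-4.5,41.5,11),(-4.8,38,5),(-4.8,35,1.5),(-4.8,33,0)],3)
E
```

```text
28 20 z 74.5 clr 12.8 spring 0.0 body 43
28 16 z 74.5 clr 9.3 spring 0.0 body 44
28 12 z 74.5 clr 5.8 spring 0.0 body 44
28 8 z 51.0 clr 4.9 spring -7.6 body 23
28 4 z 50.0 clr 3.8 spring -3.6 body 24
28 2 z 50.0 clr 3.1 spring -1.6 body 25
28 0 z 49.0 clr 2.4 spring 1.1 body 25
24 4 z 49.0 clr 3.2 spring -3.5 body 26
24 2 z 48.0 clr 3.1 spring -0.9 body 25
24 0 z 47.5 clr 2.6 spring 1.1 body 26
24 -1 z 47.5 clr 2.5 spring 2.1 body 26
24 -2 z 47.5 clr 2.2 spring 3.1 body 27
20 1 z 47.5 clr 1.6 spring -0.3 body 28
20 0 z 47.5 clr 1.6 spring 0.7 body 28
20 -1 z 46.5 clr 1.4 spring 2.1 body 27
20 -2 z 46.5 clr 1.7 spring 3.1 body 28
20 -3 z 46.5 clr 1.5 spring 4.1 body 28
16 -2 z 42.0 clr 0.5 spring 4.2 body 26
16 -3 z 42.5 clr 1.4 spring 4.9 body 26
16 -4 z 43.5 clr 2.1 spring 5.9 body 28
12 -3 z 41.5 clr 2.5 spring 4.7 body 27
12 -4 z 42.0 clr 2.7 spring 5.7 body 28
12 -4.5 z 41.5 clr 2.6 spring 6.2 body 28
8 -4 z 41.0 clr 2.1 spring 5.6 body 29
8 -4.5 z 40.5 clr 2.5 spring 6.1 body 29
8 -5 z 40.0 clr 2.8 spring 6.8 body 28

[22. 70. 28.] spring -32.2 body 39  [('bridge', np.float64(1
[... 1582 characters left out ...]
at64(2.5)), ('ledgeA', np.float64(3.0))]
[-4.8 38.   5. ] spring 6.5 body 28  [('lip', np.float64(2.7)), ('ledgeA', np.float64(3.0))]
[-4.8 37.   3.8] spring 6.5 body 28  [('ledgeA', np.float64(2.7)), ('lip', np.float64(2.8))]
[-4.8 36.   2.7] spring 6.4 body 27  [('ledgeA', np.float64(2.4)), ('lip', np.float64(2.9))]
[-4.8 35.   1.5] spring 6.3 body 27  [('ledgeA', np.float64(2.1)), ('lip', np.float64(2.9))]
[-4.8 34.3  1. ] spring 6.3 body 27  [('ledgeA', np.float64(1.8)), ('ledgeB', np.float64(2.7))]
[-4.8 33.7  0.5] spring 6.3 body 26  [('ledgeA', np.float64(1.4)), ('ledgeB', np.float64(1.9))]
[-4.8 33.   0. ] spring 6.2 body 26  [('ledgeA', np.float64(1.0)), ('ledgeB', np.float64(1.0))]
```

```bash
cat > go.py <<'E'
import sys;from h import *
from scipy.spatial.transform import Rotation as Ro
BAY=np.array([.6173,-.1830]);YAW=np.radians(14.11);C=np.array([-5.7,0,-17])/1000
cy,sy=np.cos(YAW),np.sin(YAW)
B=np.array([[cy,-sy,0],[sy,cy,0],[0,0,1.]])
def tool(x,z,th,y=0):
    a=np.radians(th);X=B@[np.cos(a),0,np.sin(a)];Y=B@[0,-1.,0];R=np.c_[X,Y,np.cross(X,Y)]
    return np.r_[BAY,0]+B@(np.array([x,y,z])/1000)-R@C,R
def now():
    s=env.observe();return np.array(s["position"]),np.array(s["tool_rot"]),s
def cellstate():
    t,R,s=now();c=B.T@(t+R@C-np.r_[BAY,0]);X=B.T@R[:,0];f=B.T@s["ft_force"]
    return "t %.2f cell x %.1f y %.1f z %.1f th %.1f yaw %.1f | F bay %s tq %s w %.4f g %.0f"%(s["time_s"],*c*1000,np.degrees(np.arcsin(X[2])),np.degrees(np.arctan2(X[1],X[0])),f.round(1),(B.T@s["wrist_torque"]).round(2),s["grip_width"],s["gripper_force"])
def rows(W):
    t,R,s=now()
    for w in W:
        T,Q=tool(*w);print(w,"->",Ro.from_matrix(R.T@Q).as_rotvec(degrees=True).round(1).tolist(),(100*R.T@(T-t)).round(2).tolist())
E
python3 - <<'E'
from go import *
print(cellstate());rows([(22,75,28),(16,55,28)])
E
```

```text
t 6.15 cell x 96.8 y 344.3 z 129.2 th -0.1 yaw -6.9 | F bay [ 0.2  0.1 -1.2] tq [-0.03  0.01 -0.05] w 0.0296 g 79
(22, 75, 28) -> [1.7, 28.1, -6.8] [-2.52, 34.92, 4.96]
(16, 55, 28) -> [1.7, 28.1, -6.8] [-3.12, 34.99, 6.96]
```

move_arm --pt "0.2 3.5 -0.8 -0.3 4.3 0 -1" --pt "0.4 7 -1.7 -0.6 8.6 0 -1" --pt "0.6 10.5 -2.5 -0.9 13 0 -1" --pt "0.8 14 -3.4 -1.2 17.4 0 -1" --pt "1 17.5 -4.2 -1.5 21.8 0 -1"

```text
time_s: 6.65
position: [0.6453, -0.0445, 0.113]
tool_rot: [[0.934, 0.199, 0.296], [0.188, -0.98, 0.065], [0.303, -0.006, -0.953]]
ft_force: [0.6, -0.1, -1.3]
grip_width: 0.0298
gripper_force: 79.1
```

```bash
python3 - <<'E'
from go import *
print(cellstate());rows([(22,75,28),(16,55,28)])
E
```

```text
t 6.65 cell x 50.4 y 127.9 z 127.4 th 17.6 yaw -2.7 | F bay [ 0.5 -0.2 -1.3] tq [-0.04  0.11 -0.05] w 0.0298 g 79
(22, 75, 28) -> [0.7, 10.4, -2.5] [-3.41, 12.88, 4.12]
(16, 55, 28) -> [0.7, 10.4, -2.5] [-4.59, 12.92, 5.84]
```

move_arm --pt "0.2 3.5 -0.8 -1 4.2 1 -1" --pt "0.5 7 -1.6 -2.2 8.6 2.4 -1" --pt "0.7 10.4 -2.5 -3.4 12.9 4.1 -1" --pt "0.7 10.4 -2.5 -3.4 12.9 4.1 -1" --pt "0.7 10.4 -2.5 -3.4 12.9 4.1 -1"

```text
time_s: 7.15
position: [0.6508, -0.1739, 0.062]
tool_rot: [[0.859, 0.24, 0.452], [0.211, -0.971, 0.114], [0.467, -0.003, -0.884]]
ft_force: [-0.2, -0.3, -0.3]
grip_width: 0.0299
gripper_force: 79.3
```

```bash
python3 - <<'E'
from go import *
print(cellstate());rows([(22,75,28),(19,62,28),(16,55,28),(10,52,28)])
p=env.get_image("wrist");cv2.imwrite("pics/b1.png",cv2.resize(cv2.cvtColor(p["color"],cv2.COLOR_RGB2BGR)[20:400,110:450],None,fx=1.55,fy=1.55))
E
```

```text
t 7.15 cell x 21.7 y 0.7 z 74.3 th 27.8 yaw -0.3 | F bay [-0.3 -0.2 -0.3] tq [0.02 0.26 0.03] w 0.0299 g 79
(22, 75, 28) -> [-0.0, 0.2, -0.3] [0.06, 0.07, -0.05]
(19, 62, 28) -> [-0.0, 0.2, -0.3] [-0.81, 0.07, 0.96]
(16, 55, 28) -> [-0.0, 0.2, -0.3] [-1.4, 0.08, 1.44]
(10, 52, 28) -> [-0.0, 0.2, -0.3] [-2.07, 0.08, 1.43]
```

View pics/b1.png

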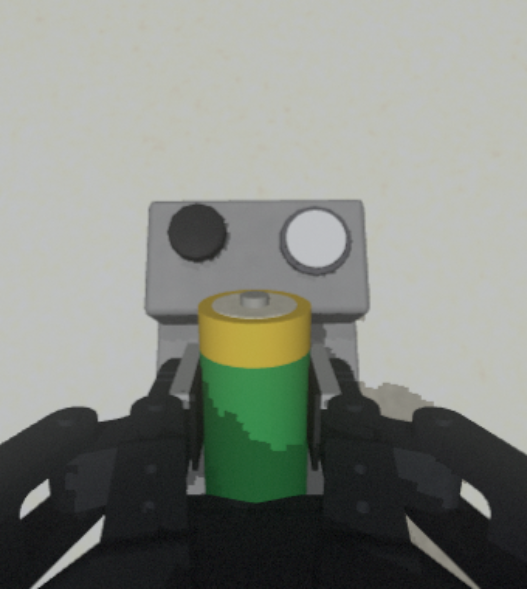

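In this view the cell lines up with the pack: cell column 255, block centre about 258, matching the known 0.7 mm offset. I'll descend with that correction.

move_arm --pt "0 0.1 -0.3 -0.4 0.07 0.5 -1" --pt "0 0.2 -0.3 -0.8 0.07 0.95 -1" --pt "0 0.2 -0.3 -1.1 0.07 1.2 -1" --pt "0 0.2 -0.3 -1.4 0.07 1.44 -1" --pt "0 0.2 -0.3 -1.4 0.07 1.44 -1"

```text
time_s: 7.7
position: [0.6459, -0.1747, 0.0434]
tool_rot: [[0.855, 0.247, 0.457], [0.218, -0.969, 0.115], [0.471, 0.001, -0.882]]
ft_force: [-0.1, 0.5, -2.2]
grip_width: 0.0299
gripper_force: 79.3
```

```bash
python3 - <<'E'
from go import *
print(cellstate());rows([(16,55,28),(12,53,28),(8,51,28),(4,49.5,28)])
E
```

```text
t 7.70 cell x 16.7 y 1.1 z 55.7 th 28.1 yaw 0.2 | F bay [-0.   0.6 -2.2] tq [ 0.03  0.33 -0.03] w 0.0299 g 79
(16, 55, 28) -> [-0.0, -0.1, 0.2] [-0.1, 0.11, 0.03]
(12, 53, 28) -> [-0.0, -0.1, 0.2] [-0.55, 0.11, 0.02]
(8, 51, 28) -> [-0.0, -0.1, 0.2] [-0.99, 0.11, 0.0]
(4, 49.5, 28) -> [-0.0, -0.1, 0.2] [-1.42, 0.11, -0.05]
```

move_arm --pt "0 0 0.1 -0.3 0.1 0 -1" --pt "0 0 0.1 -0.6 0.1 0 -1" --pt "0 0 0.1 -0.8 0.1 0 -1" --pt "0 0 0.1 -0.8 0.1 0 -1" --pt "0 0 0.1 -0.8 0.1 0 -1"

```text
time_s: 8.2
position: [0.6396, -0.1779, 0.0403]
tool_rot: [[0.855, 0.245, 0.457], [0.217, -0.97, 0.115], [0.472, 0.001, -0.882]]
ft_force: [0.2, -0.3, -0.7]
grip_width: 0.0299
gripper_force: 79.3
```

```bash
python3 - <<'E'
from go import *
print(cellstate());rows([(8,51,28),(4,49.5,28),(2,49,26),(0,48,24)])
E
```

```text
t 8.20 cell x 9.8 y -0.5 z 52.6 th 28.1 yaw 0.1 | F bay [ 0.1 -0.3 -0.7] tq [-0.05  0.28  0.03] w 0.0299 g 79
(8, 51, 28) -> [0.0, -0.1, 0.1] [-0.24, -0.05, 0.05]
(4, 49.5, 28) -> [0.0, -0.1, 0.1] [-0.66, -0.05, -0.01]
(2, 49, 26) -> [0.0, -2.1, 0.1] [-0.92, -0.05, -0.04]
(0, 48, 24) -> [0.0, -4.1, 0.1] [-1.21, -0.05, -0.03]
```

move_arm --pt "0 0 0.1 -0.25 -0.02 0.03 -1" --pt "0 0 0.1 -0.45 -0.02 0 -1" --pt "0 0 0.1 -0.66 -0.02 0 -1" --pt "0 0 0.1 -0.66 -0.02 0 -1" --pt "0 0 0.1 -0.66 -0.02 0 -1"

```text
time_s: 8.7
position: [0.6339, -0.1791, 0.037]
tool_rot: [[0.855, 0.244, 0.457], [0.215, -0.97, 0.115], [0.471, 0.0, -0.882]]
ft_force: [-0.0, 0.1, -1.1]
grip_width: 0.0299
gripper_force: 79.3
```

```bash
python3 - <<'E'
from go import *
print(cellstate());rows([(4,49.5,28),(2,48.5,26),(0,48,24),(-1.5,47.5,23)])
E
```

```text
t 8.70 cell x 4.0 y -0.2 z 49.3 th 28.1 yaw -0.0 | F bay [-0.   0.1 -1.1] tq [-0.04  0.26 -0.03] w 0.0299 g 79
(4, 49.5, 28) -> [0.0, -0.1, -0.0] [0.0, -0.02, -0.01]
(2, 48.5, 26) -> [0.0, -2.1, -0.0] [-0.28, -0.02, -0.0]
(0, 48, 24) -> [0.0, -4.1, -0.0] [-0.54, -0.02, -0.04]
(-1.5, 47.5, 23) -> [0.0, -5.1, -0.0] [-0.73, -0.02, -0.05]
```

move_arm --pt "0 -1 0 -0.14 -0.01 0 -1" --pt "0 -2.1 0 -0.28 -0.01 0 -1" --pt "0 -3.1 0 -0.41 -0.01 -0.02 -1" --pt "0 -4.1 0 -0.54 -0.01 -0.04 -1" --pt "0 -4.1 0 -0.54 -0.01 -0.04 -1"

```text
time_s: 9.2
position: [0.6293, -0.1801, 0.035]
tool_rot: [[0.886, 0.244, 0.395], [0.223, -0.97, 0.099], [0.407, 0.001, -0.913]]
ft_force: [0.5, 0.1, -0.8]
grip_width: 0.03
gripper_force: 79.2
```

```bash
python3 - <<'E'
from go import *
print(cellstate());rows([(0,48,24),(-1.5,47.5,23),(-3,47,21.5),(-4,46,19)])
E
```

```text
t 9.20 cell x 0.2 y -0.1 z 48.2 th 24.0 yaw 0.0 | F bay [ 0.5 -0.1 -0.8] tq [ 0.03  0.27 -0.03] w 0.0300 g 79
(0, 48, 24) -> [0.0, -0.0, 0.0] [-0.03, -0.01, 0.01]
(-1.5, 47.5, 23) -> [0.0, -1.0, 0.0] [-0.22, -0.01, 0.0]
(-3, 47, 21.5) -> [0.0, -2.5, 0.0] [-0.42, -0.01, 0.0]
(-4, 46, 19) -> [0.0, -5.0, 0.0] [-0.63, -0.01, 0.07]
```

move_arm --pt "0 -0.5 0 -0.11 0 0 -1" --pt "0 -1 0 -0.22 0 0 -1" --pt "0 -1.7 0 -0.32 0 0 -1" --pt "0 -2.5 0 -0.42 0 0 -1" --pt "0 -2.5 0 -0.42 0 0 -1"

```text
time_s: 9.7
position: [0.6259, -0.1811, 0.0335]
tool_rot: [[0.902, 0.244, 0.357], [0.227, -0.97, 0.089], [0.367, 0.001, -0.93]]
ft_force: [4.2, 1.3, -0.0]
grip_width: 0.03
gripper_force: 79.2
```

```bash
python3 - <<'E'
from go import *
print(cellstate());rows([(-3,47,21.5),(-4,46,19),(-4.5,44.5,16),(-4.8,42,11)])
E
```

```text
t 9.70 cell x -2.7 y -0.2 z 47.2 th 21.6 yaw 0.0 | F bay [ 4.4  0.2 -0. ] tq [-0.02 -0.4   0.05] w 0.0300 g 79
(-3, 47, 21.5) -> [0.1, -0.1, 0.0] [-0.04, -0.02, 0.01]
(-4, 46, 19) -> [0.1, -2.6, 0.0] [-0.24, -0.02, 0.09]
(-4.5, 44.5, 16) -> [0.1, -5.6, 0.0] [-0.43, -0.02, 0.23]
(-4.8, 42, 11) -> [0.1, -10.6, 0.0] [-0.71, -0.02, 0.48]
```

move_arm --pt "0 -1.3 0 -0.17 0 0.04 -1" --pt "0 -2.6 0 -0.31 0 0.09 -1" --pt "0 -4.1 0 -0.4 0 0.16 -1" --pt "0 -5.6 0 -0.5 0 0.23 -1" --pt "0 -5.6 0 -0.5 0 0.23 -1"

```text
time_s: 10.2
position: [0.6231, -0.182, 0.0297]
tool_rot: [[0.932, 0.244, 0.269], [0.235, -0.97, 0.066], [0.276, 0.002, -0.961]]
ft_force: [7.1, 2.6, -0.6]
grip_width: 0.0294
gripper_force: 79.2
```

```bash
python3 - <<'E'
from go import *
print(cellstate());rows([(-5.3,44.5,16),(-5.4,43,13),(-5.5,41.5,10),(-5.5,40,8)])
E
```

```text
t 10.20 cell x -4.3 y -0.4 z 44.5 th 16.0 yaw 0.0 | F bay [ 7.5  0.8 -0.6] tq [-0.01 -1.04 -0.01] w 0.0294 g 79
(-5.3, 44.5, 16) -> [0.1, -0.0, 0.0] [-0.1, -0.04, -0.03]
(-5.4, 43, 13) -> [0.1, -3.0, 0.0] [-0.24, -0.04, 0.14]
(-5.5, 41.5, 10) -> [0.1, -6.0, 0.0] [-0.38, -0.04, 0.31]
(-5.5, 40, 8) -> [0.1, -8.0, 0.0] [-0.48, -0.04, 0.46]
```

move_arm --pt "0 -0.5 0 -0.1 -0.02 -0.02 -1" --pt "0 -1 0 -0.17 -0.03 -0.02 -1" --pt "0 -1.5 0 -0.24 -0.03 -0.02 -1" --pt "0 -2 0 -0.28 -0.03 -0.02 -1" --pt "0 -2 0 -0.28 -0.03 -0.02 -1"

```text
time_s: 10.7
position: [0.6208, -0.1824, 0.0293]
tool_rot: [[0.94, 0.243, 0.238], [0.237, -0.97, 0.057], [0.244, 0.002, -0.97]]
ft_force: [9.6, 2.9, -2.0]
grip_width: 0.03
gripper_force: 79.2
```

```bash
python3 - <<'E'
from go import *
print(cellstate());rows([(-7,43,13),(-7,41.5,10),(-7,40,8)])
E
```

```text
t 10.70 cell x -6.2 y -0.2 z 44.4 th 14.1 yaw 0.0 | F bay [10.   0.5 -2. ] tq [-0.03 -1.54  0.01] w 0.0300 g 79
(-7, 43, 13) -> [0.1, -1.1, 0.0] [-0.15, -0.03, 0.13]
(-7, 41.5, 10) -> [0.1, -4.1, 0.0] [-0.28, -0.03, 0.3]
(-7, 40, 8) -> [0.1, -6.1, 0.0] [-0.37, -0.03, 0.46]
```

```bash
python3 - <<'E'
from go import *
p=env.get_image("wrist");cv2.imwrite("pics/b2.png",cv2.resize(cv2.cvtColor(p["color"],cv2.COLOR_RGB2BGR)[110:370,170:390],None,fx=2.5,fy=2.5))
for n in ("cell_button","cell"): print(n,[(np.round(r["conf"],2),np.round(r["pixel"],1).tolist()) for r in env.tip_of(n,p)][:2])
t,R,s=now()
print(proj(p,(C+[.035,0,0])@R.T+t), proj(p,np.r_[BAY,0]+(B@np.array([[.033,-.013,.0405],[.033,.013,.0405],[.057,-.046,.035],[.057,.046,.035],[.107,-.046,.035],[.107,.046,.035]]).T).T).round(1).tolist())
E
```

```text
cell_button [(np.float64(0.86), [277.3, 208.7])]
cell [(np.float64(0.71), [273.0, 280.1])]
[[274.91094373 212.48471015]] [[301.3, 200.3], [247.3, 200.3], [366.7, 151.9], [181.7, 152.1], [367.4, 49.9], [180.6, 50.0]]
```

View pics/b2.png

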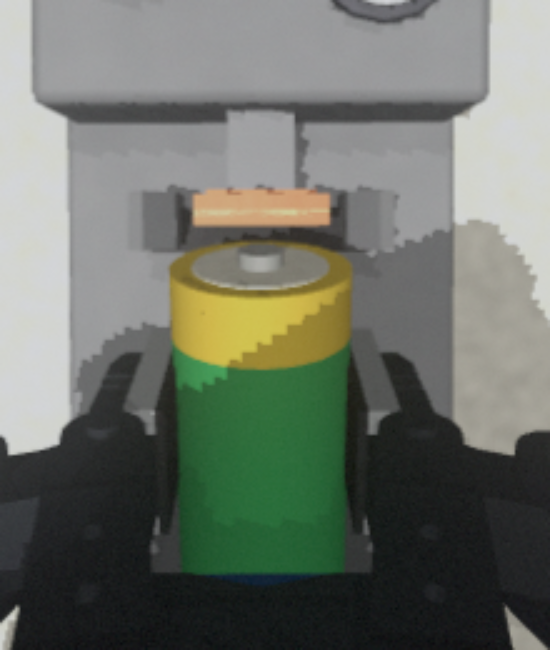

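The picture shows the cell centred on the copper contact. The contact edge falls at row 200, exactly as predicted, and the cell hasn't slipped in the grip. At 10 N the plate should be near -39.5, so I'll rotate the button end down while holding this push.

move_arm --pt "0 -1 0 -0.05 -0.01 0.07 -1" --pt "0 -2 0 -0.08 -0.02 0.15 -1" --pt "0 -4.1 0 -0.16 -0.02 0.3 -1" --pt "0 -6.1 0 -0.25 -0.02 0.46 -1" --pt "0 -6.1 0 -0.25 -0.02 0.46 -1"

```text
time_s: 11.35
position: [0.62, -0.1826, 0.0244]
tool_rot: [[0.96, 0.244, 0.137], [0.242, -0.97, 0.031], [0.14, 0.003, -0.99]]
ft_force: [10.0, 0.8, 0.0]
grip_width: 0.0301
gripper_force: 79.3
```

```bash
python3 - <<'E'
from go import *
print(cellstate());rows([(-6.7,40,8),(-6.7,38,5),(-6.7,36,3)])
E
```

```text
t 11.35 cell x -5.3 y -0.2 z 40.4 th 8.1 yaw 0.0 | F bay [ 9.9 -1.7  0. ] tq [-0.08 -1.44 -0.05] w 0.0301 g 79
(-6.7, 40, 8) -> [0.2, -0.1, 0.0] [-0.15, -0.02, 0.02]
(-6.7, 38, 5) -> [0.2, -3.1, 0.0] [-0.26, -0.02, 0.24]
(-6.7, 36, 3) -> [0.2, -5.1, 0.0] [-0.35, -0.02, 0.46]
```

move_arm --pt "0 -0.5 0 -0.06 -0.01 0.05 -1" --pt "0 -1.5 0 -0.1 -0.02 0.12 -1" --pt "0 -3 0 -0.14 -0.02 0.24 -1" --pt "0 -3 0 -0.14 -0.02 0.24 -1"

```text
time_s: 11.75
position: [0.6191, -0.1828, 0.022]
tool_rot: [[0.966, 0.244, 0.087], [0.243, -0.97, 0.018], [0.089, 0.004, -0.996]]
ft_force: [9.9, 1.5, 0.7]
grip_width: 0.0299
gripper_force: 79.4
```

```bash
python3 - <<'E'
from go import *
print(cellstate());rows([(-6,38,5),(-6,36,3),(-6,35,1.5)])
E
```

```text
t 11.75 cell x -5.4 y -0.2 z 38.4 th 5.1 yaw 0.0 | F bay [10.  -1.   0.7] tq [-0.08 -1.44  0.03] w 0.0299 g 79
(-6, 38, 5) -> [0.2, -0.1, 0.0] [-0.06, -0.02, 0.04]
(-6, 36, 3) -> [0.2, -2.1, 0.0] [-0.14, -0.02, 0.26]
(-6, 35, 1.5) -> [0.2, -3.6, 0.0] [-0.2, -0.02, 0.37]
```

move_arm --pt "0 -0.5 0 -0.05 0 0.05 -1" --pt "0 -1.5 0 -0.09 0 0.15 -1" --pt "0 -2.5 0 -0.12 0 0.26 -1" --pt "0 -3.6 0 -0.15 0 0.37 -1" --pt "0 -3.6 0 -0.15 0 0.37 -1"

```text
time_s: 12.25
position: [0.618, -0.183, 0.0183]
tool_rot: [[0.969, 0.244, 0.027], [0.244, -0.97, 0.003], [0.027, 0.004, -1.0]]
ft_force: [9.7, 3.1, 2.4]
grip_width: 0.0297
gripper_force: 79.7
```

```bash
python3 - <<'E'
from go import *
print(cellstate());rows([(-6,35,1.5),(-5.5,33.5,0),(-5.5,32.5,0)])
E
```

```text
t 12.25 cell x -5.5 y -0.1 z 35.1 th 1.5 yaw 0.0 | F bay [10.2  0.6  2.4] tq [-0.09 -1.52  0.02] w 0.0297 g 80
(-6, 35, 1.5) -> [0.2, -0.0, 0.0] [-0.05, -0.02, 0.01]
(-5.5, 33.5, 0) -> [0.2, -1.5, 0.0] [-0.05, -0.02, 0.18]
(-5.5, 32.5, 0) -> [0.2, -1.5, 0.0] [-0.05, -0.02, 0.28]
```

move_arm --pt "0 -0.8 0 -0.02 0 0.08 -1" --pt "0 -1.5 0 -0.05 0 0.16 -1" --pt "0 -1.5 0 -0.05 0 0.2 -1" --pt "0 -1.5 0 -0.05 0 0.2 -1"

```text
time_s: 12.65
position: [0.6175, -0.1831, 0.0164]
tool_rot: [[0.97, 0.244, 0.002], [0.244, -0.97, -0.003], [0.001, 0.003, -1.0]]
ft_force: [10.2, 2.3, 2.1]
grip_width: 0.0299
gripper_force: 79.8
```

```bash
python3 - <<'E'
from go import *
print(cellstate())
E
```

```text
t 12.65 cell x -5.6 y -0.1 z 33.4 th 0.1 yaw 0.0 | F bay [10.4 -0.3  2.1] tq [-0.06 -1.6   0.05] w 0.0299 g 80
```

move_arm --pt "0 0 0 0 0 0.05 -1" --pt "0 0 0 0 0 0.1 -1" --pt "0 0 0 0 0 0.1 -1" --pt "0 0 0 0 0 0.1 -1"

```text
time_s: 13.05
position: [0.6174, -0.1831, 0.0154]
tool_rot: [[0.97, 0.244, 0.002], [0.244, -0.97, -0.003], [0.002, 0.003, -1.0]]
ft_force: [9.7, 3.1, 2.4]
grip_width: 0.0301
gripper_force: 79.8
```

```bash
python3 - <<'E'
from go import *
print(cellstate())
E
```

```text
t 13.05 cell x -5.6 y -0.1 z 32.4 th 0.1 yaw -0.0 | F bay [10.1  0.7  2.4] tq [-0.01 -1.64  0.03] w 0.0301 g 80
```

move_arm --pt "0 0 0 0 0 0.03 -1" --pt "0 0 0 0 0 0.06 -1" --pt "0 0 0 0 0 0.06 -1"

```text
time_s: 13.35
position: [0.6174, -0.1831, 0.0151]
tool_rot: [[0.97, 0.244, 0.002], [0.244, -0.97, -0.003], [0.002, 0.004, -1.0]]
ft_force: [10.4, 2.1, 4.1]
grip_width: 0.0299
gripper_force: 79.9
```

```bash
python3 - <<'E'
from go import *
print(cellstate())
E
```

```text
t 13.35 cell x -5.6 y -0.1 z 32.1 th 0.1 yaw 0.0 | F bay [10.6 -0.5  4.1] tq [ 0.04 -1.5   0.02] w 0.0299 g 80
```

move_arm --pt "0 0 0 0 0 0.03 -1" --pt "0 0 0 0 0 0.06 -1" --pt "0 0 0 0 0 0.06 -1"

```text
time_s: 13.65
position: [0.6175, -0.1831, 0.015]
tool_rot: [[0.97, 0.244, 0.003], [0.244, -0.97, -0.003], [0.002, 0.004, -1.0]]
ft_force: [8.0, 3.6, 7.8]
grip_width: 0.0297
gripper_force: 80.4
```

```bash
python3 - <<'E'
from go import *
print(cellstate())
E
```

```text
t 13.65 cell x -5.6 y -0.1 z 32.0 th 0.1 yaw 0.0 | F bay [8.6 1.5 7.8] tq [ 0.24 -1.29 -0.  ] w 0.0297 g 80
```

move_arm --pt "0 0 0 0 0 0.04 -1" --pt "0 0 0 0 0 0.08 -1" --pt "0 0 0 0 0 0.08 -1" --pt "0 0 0 0 0 0.08 -1"

```text
time_s: 14.05
position: [0.6175, -0.1832, 0.0149]
tool_rot: [[0.97, 0.244, 0.003], [0.244, -0.97, -0.003], [0.002, 0.004, -1.0]]
ft_force: [6.1, 4.2, 14.0]
grip_width: 0.0299
gripper_force: 81.0
```

```bash
python3 - <<'E'
from go import *
print(cellstate())
E
```

```text
t 14.05 cell x -5.6 y -0.1 z 31.9 th 0.1 yaw 0.0 | F bay [ 6.9  2.6 14. ] tq [ 0.38 -1.05 -0.02] w 0.0299 g 81
```

move_arm --pt "0 0 0 0 0 -0.08 -1" --pt "0 0 0 0.12 0 -0.1 -1" --pt "0 0 0 0.25 0 -0.1 -1" --pt "0 0 0 0.38 0 -0.1 -1" --pt "0 0 0 0.5 0 -0.1 -1"

```text
time_s: 14.55
position: [0.6206, -0.1823, 0.015]
tool_rot: [[0.97, 0.244, -0.002], [0.244, -0.97, -0.003], [-0.002, 0.003, -1.0]]
ft_force: [-1.2, -0.7, 11.6]
grip_width: 0.0297
gripper_force: 80.6
```

```bash
python3 - <<'E'
from go import *
print(cellstate())
E
```

```text
t 14.55 cell x -2.3 y -0.1 z 32.0 th -0.1 yaw 0.0 | F bay [-1.4 -0.4 11.6] tq [ 0.07  0.24 -0.02] w 0.0297 g 81
```

move_arm --pt "0 0 0 0 0 -0.06 -1" --pt "0 0 0 0.08 0 -0.08 -1" --pt "0 0 0 0.12 0 -0.08 -1" --pt "0 0 0 0.12 0 -0.08 -1"

```text
time_s: 14.95
position: [0.6213, -0.1821, 0.015]
tool_rot: [[0.97, 0.244, -0.003], [0.244, -0.97, -0.003], [-0.004, 0.002, -1.0]]
ft_force: [0.4, -1.3, 7.4]
grip_width: 0.03
gripper_force: 80.4
```

```bash
python3 - <<'E'
from go import *
print(cellstate())
E
```

```text
t 14.95 cell x -1.5 y -0.0 z 32.0 th -0.2 yaw 0.0 | F bay [ 0.1 -1.3  7.4] tq [-0.02  0.05  0.05] w 0.0300 g 80
```

move_arm --pt "0 0 0 0.05 0 -0.03 -1" --pt "0 0 0 0.1 0 -0.05 -1" --pt "0 0 0 0.12 0 -0.05 -1" --pt "0 0 0 0.12 0 -0.05 -1"

```text
time_s: 15.35
position: [0.6218, -0.1819, 0.0151]
tool_rot: [[0.97, 0.244, -0.005], [0.244, -0.97, -0.003], [-0.005, 0.001, -1.0]]
ft_force: [-3.2, -1.7, 7.2]
grip_width: 0.0302
gripper_force: 80.3
```

```bash
python3 - <<'E'
from go import *
print(cellstate())
E
```

```text
t 15.35 cell x -1.0 y 0.0 z 32.1 th -0.3 yaw -0.0 | F bay [-3.5 -0.9  7.2] tq [-0.3   0.39  0.05] w 0.0302 g 80
```

move_arm --pt "0 0 0 -0.03 0 -0.05 -1" --pt "0 0 0 -0.03 0 -0.08 -0.2" --pt "0 0 0 -0.03 0 -0.08 0.2" --pt "0 0 0 -0.03 0 -0.08 0.4" --pt "0 0 0 -0.03 0 -0.08 0.4"

```text
time_s: 15.85
position: [0.6217, -0.181, 0.015]
tool_rot: [[0.97, 0.244, -0.005], [0.244, -0.97, -0.001], [-0.005, -0.0, -1.0]]
ft_force: [0.4, 0.1, -0.8]
grip_width: 0.0596
gripper_force: 0.0
```

```bash
python3 - <<'E'
from go import *
print(cellstate())
E
```

```text
t 15.85 cell x -0.9 y 0.8 z 32.0 th -0.3 yaw 0.0 | F bay [ 0.4  0.  -0.8] tq [ 0.    0.01 -0.02] w 0.0596 g 0
```

move_arm --pt "0 0 0 0 0 -1 0.4" --pt "0 0 0 0 0 -3.5 0.4" --pt "0 0 0 0 0 -7 0.4" --pt "0 0 0 0 0 -10 0.4" --pt "0 0 0 0 0 -10 0.4"

```text
time_s: 16.35
position: [0.6241, -0.1818, 0.1206]
tool_rot: [[0.97, 0.244, 0.004], [0.244, -0.97, -0.005], [0.002, 0.006, -1.0]]
ft_force: [0.2, 0.1, 0.2]
grip_width: 0.0599
gripper_force: 0.0
```

```bash
python3 - <<'E'
from cellfit import *
import go
print(go.cellstate())
p=env.get_image("wrist");P=lambda a:proj(p,np.r_[go.BAY,0]+(go.B@(np.array(a)/1000).T).T).round(1).tolist()
v=p["color"].copy()
q=[*go.BAY,go.YAW]
cfit(p,q)
print("button,flat pred",P([[35,0,32],[32,0,48],[-27,0,48],[33,0,40.5]]))
for n in ("cell_button","cell","bay_contact"): print(n,[(np.round(r["conf"],2),np.round(r["pixel"],1).tolist()) for r in env.tip_of(n,p)][:2])
u0=proj(p,[[*go.BAY,.032]])[0].astype(int);print(u0)
cv2.imwrite("pics/d1.png",cv2.resize(cv2.cvtColor(v,cv2.COLOR_RGB2BGR)[u0[1]-100:u0[1]+90,u0[0]-90:u0[0]+90],None,fx=3,fy=3))
E
```

```text
t 16.35 cell x 1.1 y -0.4 z 137.6 th 0.1 yaw 0.0 | F bay [0.3 0.1 0.2] tq [ 0.02 -0.01 -0.  ] w 0.0599 g 0
cell cost 0.20992240189568523 [ 0.6166 -0.1829] 15.4
button,flat pred [[273.4, 174.5], [273.5, 182.2], [273.5, 256.4], [273.4, 179.0]]
cell_button [(np.float64(0.83), [276.9, 173.0]), (np.float64(0.47), [272.4, 268.1])]
cell [(np.float64(0.93), [272.2, 215.4])]
bay_contact [(np.float64(0.81), [270.5, 176.7])]
[273 217]
```

View pics/d1.png

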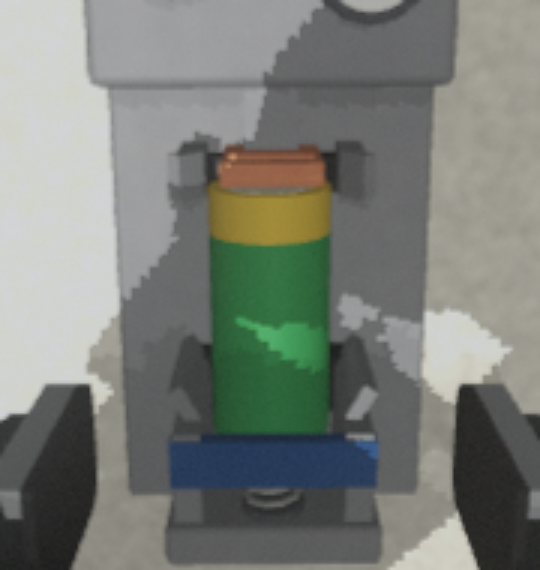

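The picture shows the cell under the bridge with its button end under the copper lip. To make sure it's bedded, I'll press about 13 N on top with the fingers closed.

move_arm --pt "0 0 0 -0.3 0 0 0" --pt "0 0 0 -0.5 0 0 -0.5" --pt "0 0 0 -0.5 0 0 -1" --pt "0 0 0 -0.5 0 0 -1" --pt "0 0 0 -0.5 0 0 -1" --squeeze 30

```text
time_s: 17.05
position: [0.6174, -0.1823, 0.1151]
tool_rot: [[0.97, 0.244, -0.005], [0.244, -0.97, -0.001], [-0.005, 0.0, -1.0]]
ft_force: [-0.2, 1.1, -0.2]
grip_width: -0.0001
gripper_force: 0.0
```

move_arm --pt "0 0 0 0 0 1.5 -1" --pt "0 0 0 0 0 3.5 -1" --pt "0 0 0 0 0 5 -1" --pt "0 0 0 0 0 5.5 -1" --pt "0 0 0 0 0 5.5 -1"

```text
time_s: 17.55
position: [0.6171, -0.1823, 0.0598]
tool_rot: [[0.97, 0.244, -0.005], [0.244, -0.97, -0.001], [-0.005, -0.0, -1.0]]
ft_force: [-0.6, -0.0, 0.4]
grip_width: 0.0002
gripper_force: 0.0
```

```bash
python3 - <<'E'
from go import *
t,R,s=now();print(cellstate(),"TCP bay",1000*B.T@(t-np.r_[BAY,0]))
E
```

```text
t 17.55 cell x -5.7 y 0.7 z 76.8 th -0.3 yaw -0.0 | F bay [-0.5  0.1  0.4] tq [-0.03  0.04  0.05] w 0.0002 g 0 TCP bay [-0.0694554   0.72142134 59.80728588]
```

move_arm --pt "0 0 0 0 0.07 0.4 -1" --pt "0 0 0 0 0.07 0.8 -1" --pt "0 0 0 0 0.07 1.05 -1" --pt "0 0 0 0 0.07 1.15 -1" --pt "0 0 0 0 0.07 1.2 -1"

```text
time_s: 18.05
position: [0.6173, -0.1831, 0.0482]
tool_rot: [[0.97, 0.244, -0.004], [0.244, -0.97, -0.001], [-0.005, 0.0, -1.0]]
ft_force: [-0.0, -0.2, 0.5]
grip_width: 0.0003
gripper_force: 0.1
```

```bash
python3 - <<'E'
from go import *
t,R,s=now();print(cellstate(),"TCP bay",1000*B.T@(t-np.r_[BAY,0]))
E
```

```text
t 18.05 cell x -5.6 y -0.1 z 65.3 th -0.3 yaw -0.0 | F bay [-0.1 -0.1  0.5] tq [0.01 0.   0.04] w 0.0003 g 0 TCP bay [-2.09971213e-02 -7.43149187e-02  4.82419507e+01]
```

move_arm --pt "0 0 0 0 0 0.04 -1" --pt "0 0 0 0 0 0.08 -1" --pt "0 0 0 0 0 0.11 -1" --pt "0 0 0 0 0 0.11 -1"

```text
time_s: 18.45
position: [0.6174, -0.1832, 0.0479]
tool_rot: [[0.97, 0.244, -0.004], [0.244, -0.97, -0.002], [-0.004, 0.001, -1.0]]
ft_force: [-1.6, 0.9, 5.6]
grip_width: -0.0001
gripper_force: 2.9
```

```bash
python3 - <<'E'
from go import *
t,R,s=now();print(cellstate(),"TCP bay",1000*B.T@(t-np.r_[BAY,0]))
E
```

```text
t 18.45 cell x -5.5 y -0.2 z 65.0 th -0.2 yaw 0.0 | F bay [-1.3  1.3  5.6] tq [ 0.18  0.32 -0.  ] w -0.0001 g 3 TCP bay [ 0.08245723 -0.21786794 47.94939206]
```

Top contact is at z = 48.0 mm, so the cell is already fully down. I'll bring the press up to about 13 N.

move_arm --pt "0 0 0 0 0 0.04 -1" --pt "0 0 0 0 0 0.08 -1" --pt "0 0 0 0 0 0.1 -1" --pt "0 0 0 0 0 0.1 -1"

```text
time_s: 18.85
position: [0.6175, -0.1834, 0.0478]
tool_rot: [[0.97, 0.244, -0.003], [0.244, -0.97, -0.003], [-0.004, 0.002, -1.0]]
ft_force: [-4.4, 1.0, 11.7]
grip_width: -0.0001
gripper_force: 5.8
```

```bash
python3 - <<'E'
from go import *
print(cellstate())
E
```

```text
t 18.85 cell x -5.5 y -0.4 z 64.9 th -0.2 yaw 0.0 | F bay [-4.   2.1 11.7] tq [0.29 0.66 0.01] w -0.0001 g 6
```

move_arm --pt "0 0 0 0 0 0.02 -1" --pt "0 0 0 0 0 0.02 -1"

```text
time_s: 19.05
position: [0.6175, -0.1834, 0.0478]
tool_rot: [[0.97, 0.244, -0.003], [0.244, -0.97, -0.003], [-0.004, 0.002, -1.0]]
ft_force: [-3.7, 0.5, 12.7]
grip_width: -0.0002
gripper_force: 6.4
```

move_arm --pt "0 0 0 0 0 -0.2 -1" --pt "0 0 0 0 0 -1.5 -1" --pt "0 0 0 0 0 -4 -1" --pt "0 0 0 0 0 -7.2 -1" --pt "0 0 0 0 0 -7.2 -1"

```text
time_s: 19.55
position: [0.6195, -0.1837, 0.1231]
tool_rot: [[0.97, 0.244, 0.003], [0.244, -0.97, -0.005], [0.002, 0.006, -1.0]]
ft_force: [0.5, 0.3, 0.8]
grip_width: 0.0002
gripper_force: 0.0
```

```bash
python3 - <<'E'
from cellfit import *
import go
print(go.cellstate())
p=env.get_image("wrist");P=lambda a:proj(p,np.r_[go.BAY,0]+(go.B@(np.array(a)/1000).T).T).round(1).tolist()
print("pred button",P([[35,0,32],[32,0,48],[33,0,40.5],[0,0,32]]))
for n in ("cell_button","cell","bay_contact"): print(n,[(np.round(r["conf"],2),np.round(r["pixel"],1).tolist()) for r in env.tip_of(n,p)][:2])
c=p["color"].astype(int);u0=np.array(P([[0,0,32]])[0]).astype(int)
cv2.imwrite("pics/d2.png",cv2.resize(cv2.cvtColor(p["color"],cv2.COLOR_RGB2BGR)[u0[1]-90:u0[1]+90,u0[0]-90:u0[0]+90],None,fx=3,fy=3))
E
```

```text
t 19.55 cell x -3.8 y -1.2 z 140.1 th 0.1 yaw 0.0 | F bay [0.5 0.2 0.8] tq [-0.04 -0.04  0.02] w 0.0002 g 0
pred button [[272.4, 167.7], [272.4, 174.9], [272.4, 171.9], [272.5, 210.6]]
cell_button [(np.float64(0.96), [274.7, 169.6])]
cell [(np.float64(0.66), [272.0, 209.9])]
bay_contact [(np.float64(0.75), [56.2, 71.3]), (np.float64(0.57), [269.6, 172.7])]
```

View pics/d2.png

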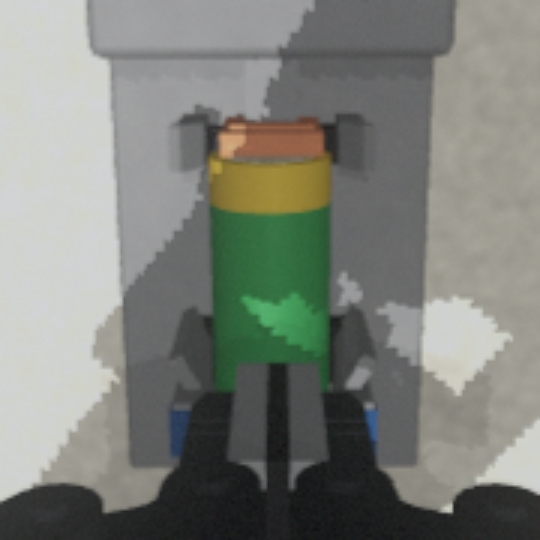

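The cell lies under the bridge with its shoulder tight against the contact. The predicted shoulder row (174.9) and the mid-length top height (48.0 mm) both match a seated cell. The arm is clear, so I'm handing in.

```bash
python3 -c "
from rig import env
print(env.close_job())"
```

```text
the job is handed in; nothing more can be done
None
```

The cell is in the far lamp pack's bay with its flat end under the bridge against the spring and its button under the lip on the contact. It was pressed down with about 13 N and released; the spring was pushed back with about 10 N, the cover, objective and slide box were not touched, and the job was handed in at about 20 s (no verdict was returned).

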